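# Measuring cylinder under the water tap

### The arm

A 6-joint arm with a two-finger parallel gripper is mounted at the origin on the work surface. World frame = base frame: x ahead of the robot, y to its left, z up, the work surface at z = 0. Lengths are in mm, angles in rad, forces in N, time in s.
With the tool pointing down it reaches from about 350 to 975 mm from the base axis. Payload 7.1 kg.
Tool frame: the origin (TCP) lies at the very end of the fingers, on their centre line; the grasp point (between the pads) lies 19 mm behind it; z points along the fingers, y is the direction in which the jaws open and shut (so a half turn about z gives the same grasp; the last joint's range is limited). The gripper opens to 88 mm and grips with 3 to 60 N. Pads are 20 mm wide; open, the fingers measure 115 mm over their backs; the gripper's body (75 mm by 178 mm) begins 61 mm behind the grasp point.
Start: joints at [-1.228, 0.423, 1.63, -0, 1.089, -0.019], TCP at [221.24, -584.514, 190.075] pointing down, gripper open.
Joint ranges: [-3, 3], [-0.9, 2.11], [0.09, 2.58], [-1.31, 4.45], [0.11, 2.69], [-2.54, 2.54]. Speed limits (rad/s): [2.39, 2.39, 3.01, 3.14, 3.14, 3.14].

### API

Orientations are given as a rotation vector (axis times angle).
In Python, from workcell import * gives the robot as it stands.
- The arm moves only by the tool play_rows, never from a script. Its argument "plan" is text: rows parted by semicolons, each of 7 numbers parted by spaces: the finger opening in cm, from 0 to 8.78, then the shift along the tool's x, y, z in cm, then the turn, a rotation vector about the tool's x, y, z in degrees. A call has 1 to 20 rows; each row shifts and turns the commanded pose from where the row before left it, along the tool's axes as they then stand; what a row does not reach is not made up. A row lasts 1/8 s, in which the tool goes at most 62.5 mm and 10.7 degrees, less where a joint would pass 70% of its speed; a pose out of reach is approached as far as the arm can. A call is refused whole if a number of a shift passes 6.25 or a number of a turn 10.7, either way. A call with a gripper value outside its range is refused whole. The fingers move at their own pace and stop on an object; the grip force is fixed at half the most. Time passes only in rows, so rows that do not move let the fingers close. It gives the time, the measured TCP pose, the force and the opening at its end, in the units of the state.
- get_obs(): the state, without advancing time (a new reading comes with each control period).
- get_image(name): name is "scene" or "top"; returns a dict with "pixels" (420x560x3 uint8, red, green, blue), "range_z" (420x560 float32, mm along the optical axis (not along the pixel's ray), 0 where there is no reading), "fx", "fy", "cx", "cy" (pixels), "eye" and "attitude" of the camera in the world. Camera axes: x right, y down, z forward; pixel columns grow to the right and rows downward; lengths in mm; the calibration is good to about 2 mm. A picture is of the moment at which its call begins.
- close_job(): hands the job in, once; it reports no verdict.
The state is a dict: "t": time; "qpos": joint angles; "qvel": joint speeds; "joint_torque": joint torques, N m; "ee_pos": TCP position; "orientation": TCP orientation; "ft_force": force on the tool from outside, world axes, zero at the start; "moment": the same for the moment, N m; "width": finger opening in mm.
Only numpy, scipy, OpenCV 4.12 (cv2) and the standard library are available. Lean on these libraries where they do the work, as an engineer would, in place of code of your own. Each camera call takes 0.05 s, during which the arm holds its last target. There are 200 camera calls.

### The job

Get the tall measuring cylinder ready to be filled at the water canister: with the fingertips, push the drip beaker from below the tap straight back until it is under the canister stand, then slide the tall cylinder along the bench until its mouth is centred right below the tap's spout. Push the cylinder gently and low, at its foot only, without touching the tube above, so that it stays upright; never pinch or lift either vessel, and do not let the two touch. Leave the tap shut and everything else on the bench where it is.

Things in the scene. Friction and masses are not known exactly. Their poses are not given: they have to be found in the camera images.
- cylinder: the TALL measuring cylinder, loose, about 0.17 kg, 245 mm tall: clear glass tube, 31 mm in diameter (mouth 26 mm inside), in a round white plastic foot. The foot is 64 mm in diameter with an upright rim from 0 to 18 mm height, then a cone narrowing to the tube at 34 mm. Pushed above about 45 mm it tips. Origin: centre of the foot's underside; z up along the tube; yaw does not matter
- cylinder_tube: the glass tube of the tall cylinder, 31 mm in diameter, from 34 to 245 mm above the bench; not to be touched. Its frame is the same as that of the cylinder: origin at the centre of the foot's underside
- cylinder_mouth (a point): centre of the tall cylinder's mouth, on its axis 245 mm above its underside
- beaker: the drip beaker, loose, about 0.13 kg: a squat clear plastic beaker with upright wall, 71 mm outside diameter (73 mm at the rim), 90 mm tall, wall 3 mm, with a small pouring lip; it starts below the tap. Origin: centre of its underside, z up; its yaw does not matter
- stand: fixed steel canister stand. Origin: centre of its footprint on the bench; +x points from the front (tap side) straight back, z up. Deck 210 x 210 mm (front edge x = -105), lower edge 226 mm up; 20 mm square legs centred at x, y = +-95 mm, front open 170 mm wide; canister on the deck to 530 mm up; the tap juts out at y = 0 to x = -190 mm, 263 mm and more above the bench
- spout (a point): centre of the outlet of the tap's down-spout (17 mm outside diameter), 264 mm above the bench, at x = -175 mm, y = 0 in the stand's frame, so 19 mm above the height of the tall cylinder's mouth
- tap (a joint): the tap's lever, a 58 mm long grey bar on top of the tap about 325 mm above the bench, turning about the vertical: 0 = shut (across the tap), 1.57 = open
- short_cylinder: bystander: a SHORT measuring cylinder of the same make, 150 mm tall, foot 48 mm in diameter, tube 22 mm. Origin: centre of its underside
- wash_bottle: bystander: white squeeze bottle with a bent spout, 62 mm in diameter, 180 mm tall. Origin: centre of its underside
- paste_tub: bystander: round white tub of polishing paste with lid, 60 mm in diameter, 60 mm tall. Origin: centre of its underside
- rubber_bowl: bystander: dark grey-green rubber mixing bowl, 110 mm in diameter, 62 mm tall. Origin: centre of its underside
- spatula: bystander: plaster spatula lying flat, 220 mm long and 24 mm wide, steel blade and wooden handle, 14 mm high. Origin: on its underside about the middle; x axis along it towards the blade
- tray: bystander: open white plastic tray, 120 x 120 mm, 25 mm tall. Origin: centre of its underside
- mop: bystander: round cotton polishing mop, 70 mm in diameter, 22 mm thick, lying in the tray. Origin: centre of its underside
Not all that is in view belongs to the job. Leave any green look-alike of the cylinder alone. What is shaped like the beaker but blue is not meant.

How it is judged (in metres and radians):
On the way, in this order (a step that is already met when the one before it is completed fails the run):
1. the drip beaker stands under the canister stand (x of beaker in the frame of stand between -0.092 and 0.09 m and y of beaker in the frame of stand between -0.07 and 0.07 m), for 0.2 s.
2. the tall cylinder stands upright with its mouth below the spout (horizontal distance between cylinder_mouth and spout below 0.012 m and angle between cylinder's own z axis and vertical below 0.06 rad), for 0.2 s.
At the end, for the whole second after the job is handed in: The tall cylinder stands upright, still, its mouth centre within 12 mm (horizontally) of the spout centre; the beaker stands upright, still, between the stand's legs, its centre at least 13 mm behind the deck's front edge; both on the bench, tap shut (all of step 1 and all of step 2 and angle between beaker's own z axis and vertical below 0.06 rad and height (world z) of each of cylinder, beaker below 0.004 m and value of joint tap below 0.25 rad and linear speed of each of cylinder, beaker below 0.01 m/s); the robot touches nothing.
It fails at once if the tall cylinder or the beaker is tipped (more than 0.3 rad) or lifted off the bench (angle between any of cylinder, beaker's own z axis and vertical above 0.3 rad or height (world z) of cylinder above 0.013 m or height (world z) of beaker above 0.015 m).
It fails at once if the tall cylinder's tube is touched (over 0.3 N) (contact force between any of the fingers, the arm and cylinder_tube above 0.3 N).
It fails at once if the tall cylinder or the beaker is pinched or pushed hard (over 15 N) (contact force between the fingers and cylinder above 15 N or contact force between the fingers and beaker above 15 N).
It fails at once if the tall cylinder and the beaker touch (contact force between cylinder and beaker above 0.5 N).
It fails at once if the tap is opened, or another thing on the bench is moved more than 25 mm (value of joint tap above 0.25 rad or distance of any of short_cylinder, wash_bottle, paste_tub, rubber_bowl, spatula, tray, mop from where it was at the start of the episode above 0.025 m).
It also fails if it takes over 69 s, if anything falls off the work surface, if the arm or the gripper's body presses on something with over 40 N, if the wrist force passes 120 N, or if a joint passes its speed limit or range.

## Working session

There is one attempt and no reset: what is moved stays moved. The work goes in short steps, Python scripts to look and compute and a tool call to move; the robot and the scene stay as the last step left them, time stands still between calls to the robot, and variables do not carry over. Pictures are saved under pics/ and viewed, about 8 in all and at most 12, crops included, and the job is handed in when it is done.

Besides the shell and the picture viewer there is one more tool, called after "Request:" by a JSON object that holds its "op" and its "data". play_rows: Moves the arm, as the interface text tells. Its arguments: {"type":"object","properties":{"plan":{"type":"string"}},"required":["plan"]}

```bash
mkdir -p pics
cat > h.py <<'E'
from workcell import *
import numpy as np, cv2
from scipy.spatial.transform import Rotation as R
def snap(n,f):
    im=get_image(n); np.savez('/tmp/'+f+'.npz',**im); cv2.imwrite('pics/'+f+'.png',cv2.cvtColor(im['pixels'],cv2.COLOR_RGB2BGR)); return im
def rot(im):
    a=np.array(im['attitude'],float); return a if a.shape==(3,3) else (R.from_rotvec(a) if a.size==3 else R.from_quat(a)).as_matrix()
def ray(im,u,v): return rot(im)@np.array([(u-im['cx'])/im['fx'],(v-im['cy'])/im['fy'],1.])
def at_z(im,u,v,z):
    d=ray(im,u,v); e=np.array(im['eye'],float).ravel(); return e+d*(z-e[2])/d[2]
def at_d(im,u,v): return np.array(im['eye'],float).ravel()+ray(im,u,v)*im['range_z'][int(v),int(u)]
def proj(im,p):
    c=rot(im).T@(np.array(p,float)-np.array(im['eye']).ravel()); return im['fx']*c[0]/c[2]+im['cx'],im['fy']*c[1]/c[2]+im['cy']
E
python3 - <<'E'
from h import *
o=get_obs(); print(o)
for n in('scene','top'):
    im=snap(n,n+'1'); print(n,im['eye'],im['attitude'],im['fx'],im['fy'],im['cx'],im['cy'])
E
```

```text
{'t': 0.0, 'qpos': array([-1.22798931e+00,  4.23835345e-01,  1.63072907e+00, -3.10275939e-05,
        1.08856500e+00, -1.89826964e-02]), 'qvel': array([-7.86981752e-05, -4.76701063e-04,  1.28586999e-03, -1.18815555e-03,
        9.62077921e-05,  1.16335780e-03]), 'joint_torque': array([-1.70136755e-03, -5.44631732e+01, -2.73661280e+01,  6.43596472e-02,
        2.28900905e-02, -1.32423907e-04]), 'ee_pos': array([ 221.03412281, -583.94490159,  189.28980837]), 'orientation': array([-3.08883992e+00, -5.64953805e-01,  4.31530919e-04]), 'ft_force': array([ 1.64513877, -0.96155763,  0.69653411]), 'moment': array([ 0.03185968, -0.01158588,  0.01702936]), 'width': 87.74448399034509}
scene [1116.95586987  118.93561499 1048.40022977] [-1.77332121 -2.00025571  0.62070989] 415.2479566316586 415.2479566316586 274.6280616864556 205.01451967865611
top [ 259.33275226   26.7588219  1527.4922394 ] [-2.16105369  2.03596639 -0.22295388] 443.7992142970985 443.7992142970985 275.859600537725 207.21298268414137
```

View pics/scene1.png

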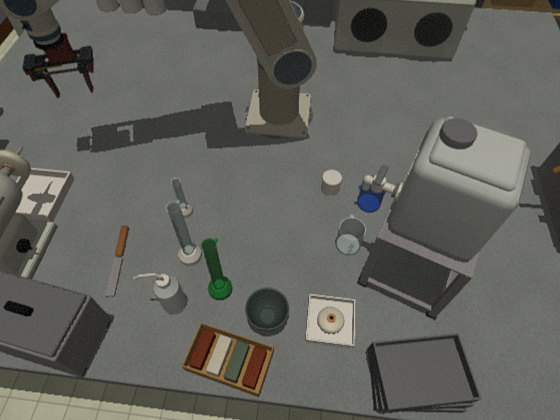

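View pics/top1.png

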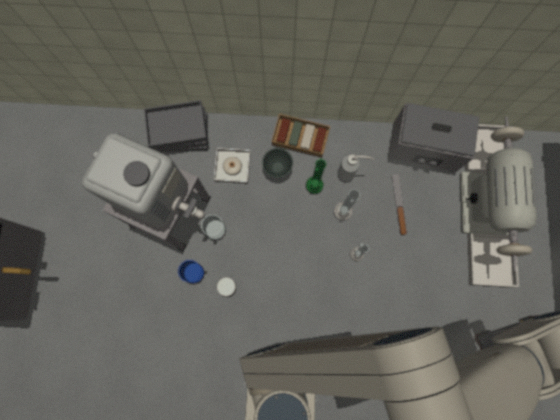

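The scene view shows the tall cylinder with its foot near (189,255), the beaker near (350,235) and the tap near (380,183). In the top view the cylinder is near (343,212), the beaker near (214,228) and the stand's deck at upper left. The green tube and blue beaker are decoys. Next I need closer crops.

Run:
```python
import cv2
s=cv2.imread('pics/scene1.png');t=cv2.imread('pics/top1.png')
cv2.imwrite('pics/t2.png',cv2.resize(t[125:275,85:285],None,fx=4,fy=4,interpolation=cv2.INTER_CUBIC))
a=cv2.resize(s[165:315,150:250],None,fx=4,fy=4,interpolation=cv2.INTER_CUBIC)
b=cv2.resize(t[145:295,300:400],None,fx=4,fy=4,interpolation=cv2.INTER_CUBIC)
import numpy as np
cv2.imwrite('pics/cyl.png',np.hstack([a,b]))
c=cv2.resize(s[120:320,320:530],None,fx=3,fy=3,interpolation=cv2.INTER_CUBIC)
cv2.imwrite('pics/s2.png',c)
```

```text
(no output)
```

View pics/t2.png

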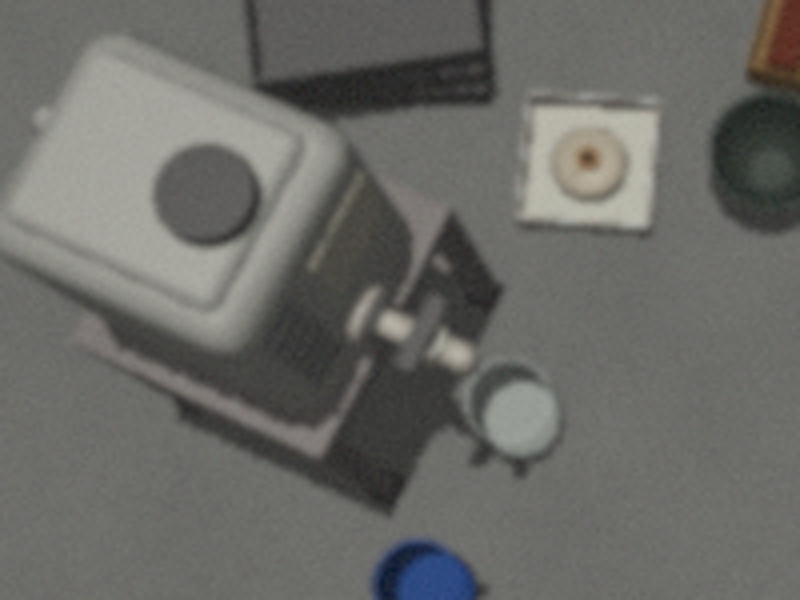

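View pics/cyl.png

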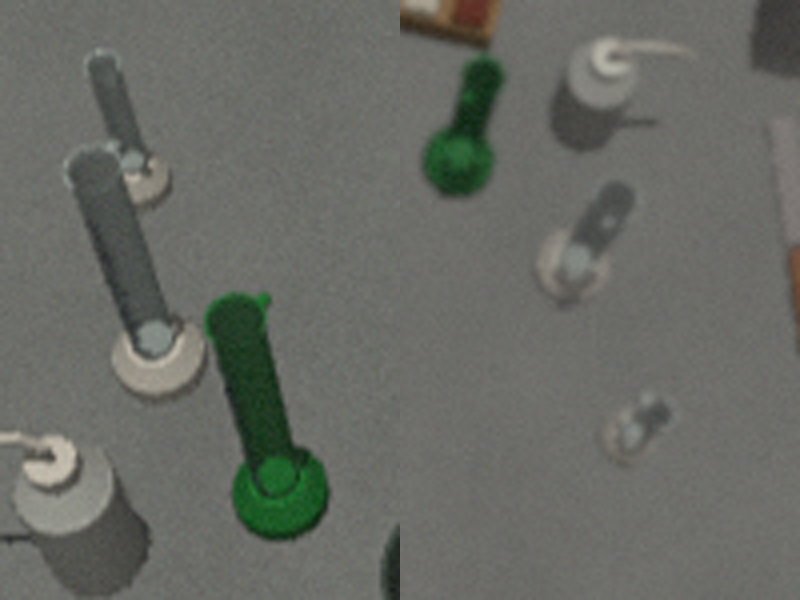

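View pics/s2.png

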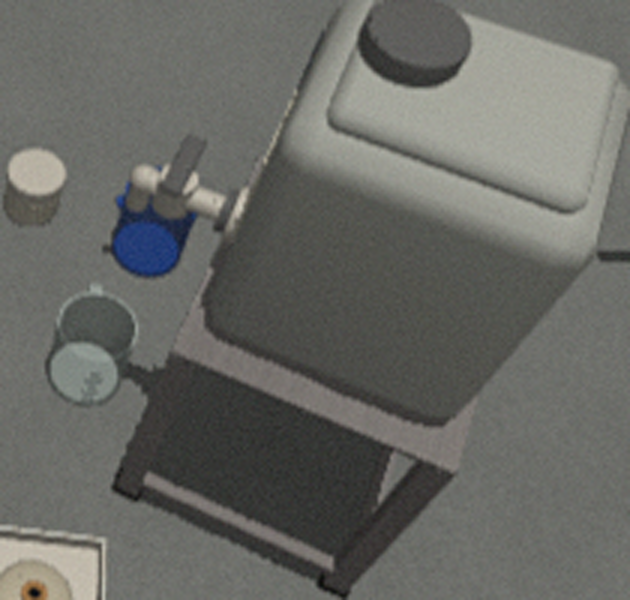

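The crops show three things I need:
- **Cylinder:** its foot centre in the crop is about (160,352)/4 in the scene view and (573,266)/4 in the top view.
- **Beaker:** the floor disc is at (84,374)/3 in the scene view and (520,410)/4 in the top view.
- **Deck:** the front corners in the top view are (452,212)/4 and (322,457)/4.

I'll combine these with the depth data.

```bash
cat > m.py <<'E'
from h import *
def cloud(im):
    v,u=np.mgrid[0:420,0:560]; z=im['range_z']; d=np.stack([(u-im['cx'])/im['fx'],(v-im['cy'])/im['fy'],np.ones(u.shape)],-1)*z[...,None]
    P=d@rot(im).T+np.array(im['eye']).ravel(); return P[z>0]
E
python3 - <<'E'
from m import *
S=np.load('/tmp/scene1.npz');T=np.load('/tmp/top1.npz')
p=lambda *a:print(*[np.round(x,1) if not isinstance(x,str) else x for x in a])
print('foot S',at_z(S,150+160/4,165+358/4,14).round(1),'T',at_z(T,300+(573-400)/4,145+266/4,14).round(1))
print('beaker bottom S',at_z(S,320+84/3,120+374/3,3).round(1),'T',at_z(T,85+520/4,125+410/4,3).round(1))
print('beaker rim S',at_z(S,320+97/3,120+330/3,90).round(1))
print('legs S',at_z(S,320+128/3,120+490/3,0).round(1),at_z(S,320+335/3,120+587/3,0).round(1))
for n,im,us in(('T',T,[(85+446/4,125+214/4),(85+322/4,125+452/4),(85+85/4,125+335/4)]),('S',S,[(320+180/3,120+350/3),(320+455/3,120+462/3)])):
    for u in us: print('deck',n,at_d(im,*u).round(1),at_z(im,*u,235).round(1))
for n,im in(('T',T),('S',S)):
    P=cloud(im); print(n,'bench z',np.median(P[(abs(P[:,2])<15)][:,2]))
    def sel(x0,x1,y0,y1,z0,z1): return P[(P[:,0]>x0)&(P[:,0]<x1)&(P[:,1]>y0)&(P[:,1]<y1)&(P[:,2]>z0)&(P[:,2]<z1)]
    D=sel(300,1000,150,750,215,250); h,e=np.histogram(D[:,2],7); print('deckz',h)
    if len(D): print(cv2.minAreaRect(D[:,:2].astype(np.float32)),len(D))
    C=sel(300,1000,150,750,500,540); print('canister',cv2.minAreaRect(C[:,:2].astype(np.float32)),np.median(C[:,2]))
    L=sel(300,1000,150,480,260,345); print('tap',L.min(0),L.max(0),len(L)) if len(L) else 0
    F=sel(400,700,-150,60,8,40); np.save('/tmp/F'+n,F); print(len(F))
for n,im in(('T',T),('S',S)):
    for nm,q in dict(tray=[(230,165)],).items(): pass
    P=cloud(im);Q=P[(P[:,2]>8)&(P[:,2]<230)&(P[:,0]>300)&(P[:,0]<800)&(P[:,1]>-300)&(P[:,1]<500)]
    g=np.zeros((130,180),np.uint8); g[((Q[:,0]-250)/5).astype(int).clip(0,129),((Q[:,1]+350)/5).astype(int).clip(0,179)]=1
    k,lab,st,ce=cv2.connectedComponentsWithStats(g)
    for i in range(1,k):
        if st[i,4]>15: print(n,'x',st[i,1]*5+250,st[i,3]*5,'y',st[i,0]*5-350,st[i,2]*5,'c',(ce[i][1]*5+252).round(),(ce[i][0]*5-348).round())
E
```

```text
foot S [ 605.1 -179.7   14. ] T [ 598.9 -182.5   14. ]
beaker bottom S [514.3 259.5   3. ] T [517.8 260.7   3. ]
beaker rim S [517.9 258.5  90. ]
legs S [627.9 301.9   0. ] [697.1 479.4   0. ]
deck T [620.6 291.2 251.9] [625.4 294.7 235. ]
deck T [436.6 364.1 249. ] [438.6 367.8 235. ]
deck T [513.1 549.2 248.7] [515.8 554.8 235. ]
deck S [627.8 296.4 250. ] [618.6 299.7 235. ]
deck S [694.9 485.9 248.2] [688. 492. 235.]
T bench z 0.033034449129218046
deckz [  8  11  27  28  39  54 490]
((567.6618041992188, 425.67730712890625), (212.61032104492188, 210.62420654296875), 68.83052825927734) 657
canister ((573.63134765625, 418.6915588378906), (145.67750549316406, 61.316959381103516), 57.50678253173828) 517.1778265074314
tap [463.88098478 252.82020722 261.43803009] [606.49947198 479.90382893 344.83206923] 830
181
S bench z -0.2663930388580411
deckz [  26   32   22   23   25   43 1006]
((572.46923828125, 423.269287109375), (210.99534606933594, 207.09780883789062), 68.56340026855469) 1177
canister ((561.7891845703125, 425.8387451171875), (150.15618896484375, 62.4384765625), 79.7881088256836
[... 252 characters left out ...]
0
T x 465 85 y 220 75 c 508.0 258.0
T x 565 65 y -210 65 c 594.0 -177.0
T x 655 65 y -105 65 c 682.0 -74.0
T x 675 125 y 160 125 c 731.0 227.0
T x 690 110 y 5 110 c 751.0 58.0
T x 705 70 y -255 105 c 739.0 -190.0
T x 765 35 y 315 185 c 788.0 432.0
S x 300 50 y 165 65 c 324.0 197.0
S x 320 45 y 305 50 c 336.0 333.0
S x 345 55 y 270 85 c 382.0 306.0
S x 435 50 y -250 45 c 460.0 -227.0
S x 465 90 y 220 75 c 509.0 257.0
S x 570 70 y -215 65 c 608.0 -179.0
S x 625 85 y 285 205 c 663.0 390.0
S x 660 70 y -110 65 c 698.0 -77.0
S x 685 115 y 155 125 c 725.0 218.0
S x 695 105 y 0 110 c 747.0 55.0
S x 715 65 y -260 105 c 751.0 -192.0
S x 710 75 y 180 70 c 746.0 216.0
S x 770 30 y 380 120 c 789.0 456.0
```

```bash
cat > g.py <<'E'
from m import *
TH=np.radians(68.7); O=np.array([570,424.5]); XS=np.array([np.cos(TH),np.sin(TH)]); YS=np.array([-XS[1],XS[0]])
def s2w(x,y): return O+x*XS+y*YS
def w2s(p): d=np.asarray(p)[...,:2]-O; return np.stack([d@XS,d@YS],-1)
def target(hd,al):
    h=np.radians(hd);a=np.radians(al);h=np.array([np.cos(h),np.sin(h),0]);up=np.array([0,0,1.])
    z=h*np.sin(a)-up*np.cos(a); x=h*np.cos(a)+up*np.sin(a); return np.stack([x,np.cross(z,x),z],1)
def q456(q1,t23,Rt):
    M=(R.from_euler('z',q1)*R.from_euler('y',t23)).as_matrix().T@Rt
    return np.degrees(R.from_matrix(M).as_euler('ZYZ'))-[0,0,90]
def steps(p,Rc,pt,Rt):
    rv=np.degrees((R.from_matrix(Rc).inv()*R.from_matrix(Rt)).as_rotvec()); return rv.round(2),(Rt.T@(np.array(pt)-p)/10).round(2)
E
python3 - <<'E'
from g import *
S=np.load('/tmp/scene1.npz');T=np.load('/tmp/top1.npz')
for n,im in(('T',T),('S',S)):
    P=cloud(im); s=w2s(P); 
    for z0,z1 in((265,300),(300,318),(318,345)):
        m=(abs(s[:,1])<60)&(s[:,0]>-215)&(s[:,0]<-120)&(P[:,2]>z0)&(P[:,2]<z1)
        if m.sum()>3: print('tap',n,z0,s[m].min(0).round(1),s[m].max(0).round(1),np.median(s[m],0).round(1),m.sum())
        m&=s[:,0]<-160
        if m.sum()>3: print('  tip',np.median(s[m],0).round(1),m.sum(), np.percentile(s[m][:,1],[5,95]).round(1))
    # deck edges in stand frame at z 245-255
    m=(abs(s[:,0])<130)&(abs(s[:,1])<130)&(P[:,2]>244)&(P[:,2]<256); print('deck',np.percentile(s[m],[.5,99.5],axis=0).round(1))
    c=np.array([602,-180]);q=P[:,:2]-c;m=(np.hypot(*q.T)<45)&(P[:,2]>9)&(P[:,2]<20)
    F=P[m][:,:2];(cx,cy),r=cv2.minEnclosingCircle(F.astype(np.float32));print('foot',n,cx,cy,r,len(F))
    for z0,z1 in((5,45),(60,95)):
        m=(np.hypot(*(P[:,:2]-[515,260]).T)<50)&(P[:,2]>z0)&(P[:,2]<z1);F=P[m][:,:2]
        if len(F)>5: (cx,cy),r=cv2.minEnclosingCircle(F.astype(np.float32));print('beaker',n,z0,cx,cy,r,len(F))
print('spout',s2w(-175,0))
print([np.array(proj(T,[*s2w(-175,0),245])),proj(S,[*s2w(-175,0),264])])
o=get_obs();Rc=R.from_rotvec(o['orientation']).as_matrix()
print('check q', q456(o['qpos'][0],o['qpos'][1]+o['qpos'][2],Rc),np.degrees(o['qpos'][3:]))
for nm,ph,t23,hd in(('start',-40,110,85),('cylend',5,120,85),('bk0',-12,130,68.7),('bk1',12,140,68.7)):
    print(nm,q456(np.radians(ph),np.radians(t23),target(hd,50)))
print(steps(o['ee_pos'],Rc,[475,150,300],target(68.7,50)))
E
```

```text
tap T 265 [-184.4   -7.2] [-123.2   17.1] [-176.3    7.1] 35
  tip [-180.2    4.5] 23 [-6.6 10.9]
tap T 300 [-184.4   -9.1] [-120.5   17. ] [-160.7    3.5] 105
  tip [-169.2    3.5] 55 [-4.9 11.9]
tap T 318 [-157.9  -25.2] [-140.7   31.7] [-149.6    2.7] 121
deck [[-104.9 -101. ]
 [ 104.7  107.7]]
foot T 593.9547729492188 -177.81033325195312 35.98067092895508 38
beaker T 5 511.54107666015625 257.89373779296875 45.98023223876953 183
beaker T 60 506.5602111816406 260.4063720703125 39.747894287109375 141
tap S 265 [-185.6  -16. ] [-120.6    1. ] [-160.5   -9.1] 159
  tip [-173.2   -7.6] 80 [-10.3  -2.4]
tap S 300 [-184.2  -15.9] [-120.1   13.7] [-144.8   -4.7] 165
  tip [-170.8   -3.8] 69 [-8.9  5.5]
tap S 318 [-157.4  -28.6] [-142.7   28.3] [-150.4   -3.4] 147
deck [[-104.9 -105.6]
 [ 103.7   90.5]]
foot S 603.9385375976562 -181.9128875732422 32.964141845703125 74
beaker S 5 515.65869140625 258.3607177734375 37.38469314575195 329
beaker S 60 509.6085205078125 258.14752197265625 41.04853820800781 376
spout [506.43103467 261.45403517]
[array([203.11783227, 216.85800699]), (np.float64(365.0929837140367), np.float64(187.8777822516987))]
check q [-5.60557576e-04  6.23703577e+01 -1.08759720e+00] [-5.60557576e-04  6.23703577e+01 -1.08759720e+00]
start [ 39.75723251 101.13028189 -38.32488587]
cylend [ 56.98707573  64.11320672 -18.55988791]
bk0 [ 61.36154842  59.4687039  -28.63845158]
bk1 [ 81.9111563   40.29322184 -33.8239881 ]
(array([ 20.83,  46.94, -44.85]), array([58.36, -3.01, 52.34]))
```

Request:
{"op": "play_rows", "data": {"plan": "5 0 0 -5.5 0 0 0;5 0 0 -5.5 0 0 0;5 3.6 -3.6 0 0 0 0;5 3.6 -3.6 0 0 0 0;5 3.6 -3.6 0 0 0 0;5 3.6 -3.6 0 0 0 0;5 3.6 -3.6 0 0 0 0;5 3.6 -3.6 0 0 0 0;5 3.6 -3.6 0 0 0 0;5 3.6 -3.6 0 0 0 0;5 3.6 -3.6 0 0 0 0;5 3.6 -3.6 0 0 0 0;5 0 0 0 2.6 5.87 -5.61;5 0 0 0 2.6 5.87 -5.61;5 0 0 0 2.6 5.87 -5.61;5 0 0 0 2.6 5.87 -5.61;5 0 0 0 2.6 5.87 -5.61;5 0 0 0 2.6 5.87 -5.61;5 0 0 0 2.6 5.87 -5.61;5 0 0 0 2.6 5.87 -5.61"}}

```text
t: 2.6
ee_pos: [430.3, -120.6, 300.1]
orientation: [-2.046, -1.404, -0.96]
ft_force: [0.7, -1.5, -0.9]
width: 50.3
```

Run:
```python
from g import *
o=get_obs();Rc=R.from_rotvec(o['orientation']).as_matrix();Rt=target(68.7,50)
print(o['t'],o['ee_pos'],np.degrees(o['qpos']).round(),Rc.round(3),o['width'],o['ft_force'])
b=w2s([515,259.5]);print('b',b)
p1=[*s2w(b[0]-75,b[1]),30]
print(p1,steps(o['ee_pos'],Rc,[p1[0],p1[1],o['ee_pos'][2]],Rt),steps(o['ee_pos'],Rc,[*o['ee_pos'][:2],30],Rt))
```

```text
2.6 [ 430.29183255 -120.6488664   300.14699142] [-49.  14. 110.  43.  86. -43.] [[ 0.229  0.933  0.279]
 [ 0.599 -0.361  0.715]
 [ 0.768  0.004 -0.641]] 50.27530119723271 [ 0.71910394 -1.47470727 -0.86027805]
b [-173.70787023   -8.69343551]
[np.float64(487.75615771452664), np.float64(189.62315793108385), 30] (array([ 0.03, -0.14,  0.25]), array([19.92, -5.92, 23.74])) (array([ 0.03, -0.14,  0.25]), array([-20.69,   0.  ,  17.36]))
```

Request:
{"op": "play_rows", "data": {"plan": "5 2.49 -0.74 2.97 0 0 0;5 2.49 -0.74 2.97 0 0 0;5 2.49 -0.74 2.97 0 0 0;5 2.49 -0.74 2.97 0 0 0;5 2.49 -0.74 2.97 0 0 0;5 2.49 -0.74 2.97 0 0 0;5 2.49 -0.74 2.97 0 0 0;5 2.49 -0.74 2.97 0 0 0;5 -2.59 0 2.17 0 0 0;5 -2.59 0 2.17 0 0 0;5 -2.59 0 2.17 0 0 0;5 -2.59 0 2.17 0 0 0;5 -2.59 0 2.17 0 0 0;5 -2.59 0 2.17 0 0 0;5 -2.59 0 2.17 0 0 0;5 -2.59 0 2.17 0 0 0;5 0 0 0 0 0 0"}}

```text
t: 4.72
ee_pos: [486.8, 189.6, 27.2]
orientation: [-2.051, -1.4, -0.951]
ft_force: [-0.1, -0.1, 0.5]
width: 50.0
```

Run:
```python
from g import *
o=get_obs();print(o['ee_pos'],np.degrees(o['qpos']).round(),w2s(o['ee_pos']))
a=snap('scene','s3');b=snap('top','t3')
f=lambda i,u,v:cv2.resize(cv2.cvtColor(i['pixels'],cv2.COLOR_RGB2BGR)[v:v+150,u:u+100],None,fx=4,fy=4,interpolation=cv2.INTER_CUBIC)
cv2.imwrite('pics/c3.png',np.hstack([f(a,295,160),f(b,165,155)]))
```

```text
[486.82913915 189.60403673  27.22750457] [-10.  41. 127.  91.  49. -74.] [-249.06242592   -7.83668625]
```

View pics/c3.png

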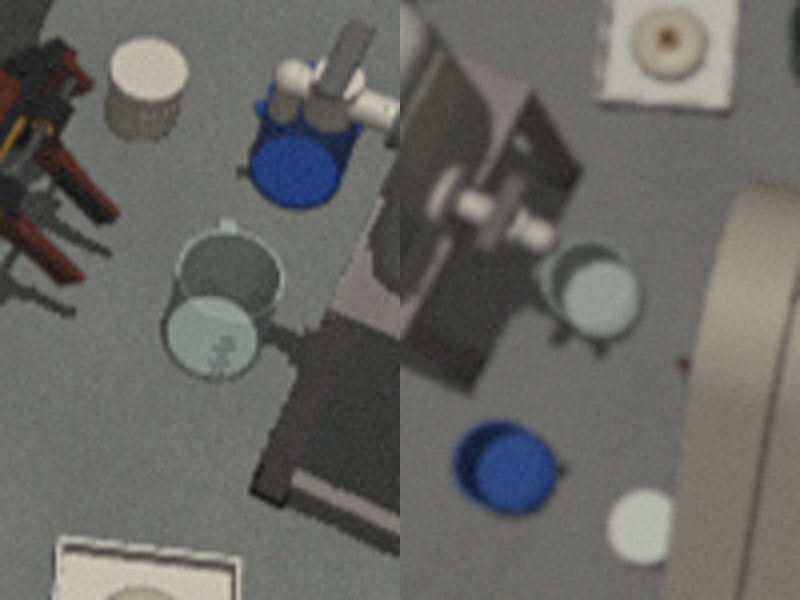

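The crop shows the fingertips at about (118,213) and (80,280), open and short of the beaker, whose floor is at (212,337). I'll check that they line up with the beaker.

Run:
```python
from g import *
S=np.load('/tmp/s3.npz')
for u,v,z in((118,213,27),(80,280,27),(212,337,3),(231,266,90)):
    w=at_z(S,295+u/4,160+v/4,z); print(w.round(1),w2s(w).round(1))
print(proj(S,get_obs()['ee_pos']))
```

```text
[430.5 185.5  27. ] [-273.4   43.2]
[491.3 161.4  27. ] [-273.7  -22.3]
[512.9 259.5   3. ] [-174.5   -6.7]
[506.6 259.5  90. ] [-176.8   -0.9]
(np.float64(324.9698489118391), np.float64(229.5709156597301))
```

Run:
```python
from g import *
S=np.load('/tmp/s3.npz');o=get_obs();Rc=R.from_rotvec(o['orientation']).as_matrix()
P=S['range_z'];v,u=np.mgrid[200:250,295:335]
Q=np.array([at_d(S,a,b) for a,b in zip(u.ravel(),v.ravel())]);L=(Q-o['ee_pos'])@Rc
m=(Q[:,2]>18);L=L[m];Q=Q[m]
i=np.argsort(-L[:,2])[:40];print(np.c_[L[i],Q[i]].round(0)[::2])
np.set_printoptions(linewidth=200)
px=S['pixels'][205:245,300:335].sum(2)//3;print(px[::2,::2])
```

```text
[[  7.  30. -32. 508. 160.  55.]
 [ -5.  32. -32. 508. 152.  47.]
 [  6. -26. -33. 456. 180.  55.]
 [  4.  35. -34. 512. 155.  54.]
 [ -6.  33. -34. 508. 150.  47.]
 [ -8. -24. -34. 454. 169.  45.]
 [  1. -25. -35. 455. 174.  53.]
 [  9.  27. -36. 505. 160.  60.]
 [ 10. -26. -36. 456. 179.  61.]
 [  8.  31. -37. 508. 157.  59.]
 [ -4.  32. -37. 507. 149.  50.]
 [  9. -29. -37. 452. 179.  60.]
 [-10. -25. -38. 452. 166.  46.]
 [  4. -25. -39. 455. 174.  58.]
 [ -0. -26. -39. 453. 171.  54.]
 [  5.  36. -39. 512. 152.  59.]
 [ -5. -27. -39. 451. 168.  51.]
 [ 10. -31. -40. 451. 179.  63.]
 [  9.  34. -40. 511. 154.  63.]
 [ -8. -26. -40. 450. 166.  50.]]
[[ 58  61  95 119  47  20  34  37  51  96 109 109 105 105 112 110 111 107]
 [ 45  88  92  90  63  65  23  36  39  56  91 113 111 108 109 111 110 109]
 [ 45  61  56  55  83 111  63  24  34  35  56  96 113 108 109 106 112 108]
 [ 58  55  68  56  55  96 111  56  31  29  41  50  97 106 107 110 104 103]
 [ 46  58  65  58  66 105 109 109  55  24  28  33  60 109 107 114 115 106]
 [ 51  52  57  55  56  86 114 113 114  58  32  45  98 109 107 10
[... 361 characters left out ...]
112 112 109 109 109 110]
 [109 108 106  48  32  38  54  68 109 114 115 106 114 114 107 109 107 107]
 [110 113 113 105  44  29  35  45  87 111 112 114 114 109 110 111 109 108]
 [ 78  94 112 111 102  71  86  96 111 113 113 113 108 114 107 111 110 107]
 [ 56  58  60  94 112 116 114 110 109 114 116 110 112 117 109 111 110 111]
 [ 95  96  61  52  63  98 113 111 112 112 114 110 114 114 110 111 105 106]
 [110 110 112  91  59  54  61 102 113 111 113 115 111 115 109 110 109 111]
 [109 111 112 115 112  91  88 113 111 113 116 115 107 115 113 112 114 114]
 [106 109 103 112 109 112 112 113 111 114 115 111 107 112 115 112 108 111]
 [110 111 111 110 109 116 110 113 114 112 114 113 112 106 112 111 110 111]]
```

Run:
```python
from g import *
for f,p,r in(('scene1',[221.0,-583.9,189.3],[-3.0888,-.56495,.0004]),('s3',[486.83,189.6,27.23],[-2.051,-1.4,-.951])):
    S=np.load('/tmp/%s.npz'%f);Q=cloud(S);Rc=R.from_rotvec(r).as_matrix();L=(Q-p)@Rc
    m=(abs(L[:,0])<18)&(abs(L[:,1])<75)&(L[:,2]>-140)&(L[:,2]<15)&(Q[:,2]>15);L=L[m];print(f,proj(S,p))
    for a in range(-100,11,10):
        k=L[(L[:,2]>=a)&(L[:,2]<a+10)]
        if len(k): print(a,len(k),'x',k[:,0].min().round(),k[:,0].max().round(),'y-',k[k[:,1]<0][:,1].min(initial=0).round(),k[k[:,1]<0][:,1].max(initial=-99).round(),'y+',k[k[:,1]>0][:,1].min(initial=99).round(),k[k[:,1]>0][:,1].max(initial=0).round())
```

```text
scene1 (np.float64(79.4844831429591), np.float64(101.03525987618616))
-100 41 x -11.0 15.0 y- -58.0 -44.0 y+ 45.0 57.0
-90 43 x -14.0 17.0 y- -56.0 -43.0 y+ 43.0 58.0
-80 37 x -11.0 16.0 y- -55.0 -43.0 y+ 43.0 55.0
-70 34 x -8.0 16.0 y- -53.0 -43.0 y+ 44.0 56.0
-60 31 x -8.0 17.0 y- -52.0 -43.0 y+ 44.0 54.0
-50 32 x -10.0 14.0 y- -52.0 -43.0 y+ 44.0 54.0
-40 17 x -9.0 16.0 y- -50.0 -43.0 y+ 44.0 53.0
s3 (np.float64(324.9345329131428), np.float64(229.63427796343535))
-100 55 x -14.0 13.0 y- -37.0 -23.0 y+ 29.0 43.0
-90 51 x -14.0 13.0 y- -36.0 -22.0 y+ 26.0 41.0
-80 51 x -10.0 14.0 y- -33.0 -21.0 y+ 25.0 39.0
-70 43 x -10.0 16.0 y- -32.0 -22.0 y+ 24.0 38.0
-60 44 x -12.0 15.0 y- -29.0 -21.0 y+ 26.0 37.0
-50 44 x -13.0 13.0 y- -33.0 -21.0 y+ 27.0 38.0
-40 28 x -12.0 13.0 y- -32.0 -21.0 y+ 28.0 36.0
```

In both views the fingertips end about 33 mm short of the reported TCP along the tool axis. I'll move forward gently and let contact with the beaker show which is right.

Request:
{"op": "play_rows", "data": {"plan": "5 -0.77 0 0.64 0 0 0;5 0.39 0 0.46 0 0 0;5 0.39 0 0.46 0 0 0;5 0.39 0 0.46 0 0 0;5 0.39 0 0.46 0 0 0;5 0.39 0 0.46 0 0 0;5 0.39 0 0.46 0 0 0;5 0.39 0 0.46 0 0 0;5 0.39 0 0.46 0 0 0;5 0.39 0 0.46 0 0 0;5 0 0 0 0 0 0"}}

```text
t: 6.2
ee_pos: [507.9, 240.4, 19.5]
orientation: [-2.049, -1.403, -0.956]
ft_force: [0.4, 0.2, 0.5]
width: 50.2
```

Run:
```python
from g import *
o=get_obs();print(o['ee_pos'],w2s(o['ee_pos']))
a=snap('scene','s4');b=snap('top','t4')
P0=np.load('/tmp/s3.npz')['pixels'].astype(int)
d=np.abs(a['pixels'].astype(int)-P0).sum(2)[195:260,325:385]  # beaker zone change
print('changed px in beaker zone',(d>60).sum(), np.argwhere(d>60).mean(0)+[195,325] if (d>60).any() else '')
d2=np.abs(b['pixels'].astype(int)-np.load('/tmp/t3.npz')['pixels'].astype(int)).sum(2)[210:250,200:232]
print((d2>60).sum(),np.abs(d2).mean())
f=lambda i,u,v:cv2.resize(cv2.cvtColor(i['pixels'],cv2.COLOR_RGB2BGR)[v:v+100,u:u+130],None,fx=6,fy=6,interpolation=cv2.INTER_CUBIC)
cv2.imwrite('pics/c4.png',f(a,295,180))
```

```text
[507.91103769 240.3694518   19.50780301] [-194.10670844   -9.03790669]
changed px in beaker zone 354 [220.66949153 329.90677966]
566 56.371875
```

View pics/c4.png

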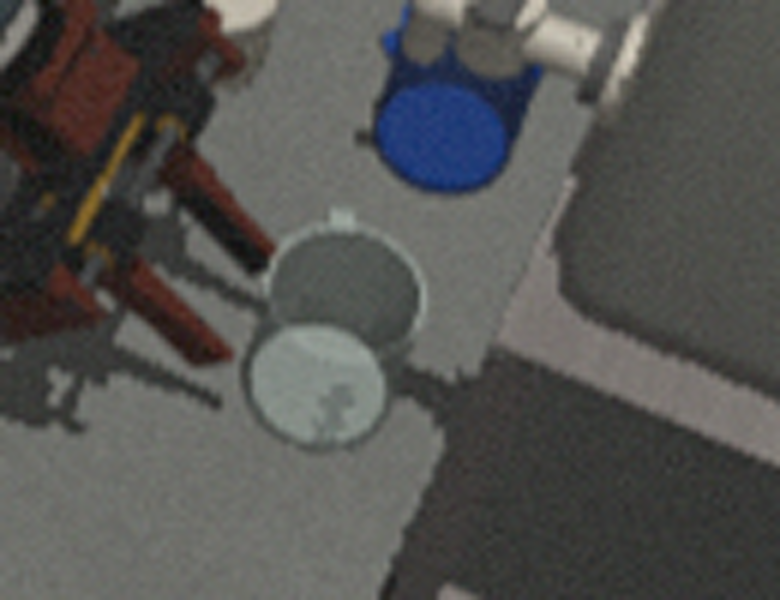

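The beaker floor hasn't moved from (317,385) in the crop, and the fingertips at (262,260) and (220,355) are only just reaching it. So the real tips are about 33 mm behind the reported TCP. Now I'll push the beaker.

Request:
{"op": "play_rows", "data": {"plan": "5 0.39 0 0.46 0 0 0;5 0.39 0 0.46 0 0 0;5 0.39 0 0.46 0 0 0;5 0.39 0 0.46 0 0 0;5 0.39 0 0.46 0 0 0;5 0.39 0 0.46 0 0 0;5 0.39 0 0.46 0 0 0;5 0.39 0 0.46 0 0 0;5 0.39 0 0.46 0 0 0;5 0.39 0 0.46 0 0 0;5 0.39 0 0.46 0 0 0;5 0.39 0 0.46 0 0 0;5 0.39 0 0.46 0 0 0;5 0.39 0 0.46 0 0 0;5 0.39 0 0.46 0 0 0;5 0.39 0 0.46 0 0 0;5 0.39 0 0.46 0 0 0;5 0.39 0 0.46 0 0 0;5 0.2 0 0.23 0 0 0;5 0 0 0 0 0 0"}}

```text
t: 8.8
ee_pos: [548.4, 344.1, 20.0]
orientation: [-2.05, -1.403, -0.956]
ft_force: [0.5, -0.4, -0.1]
width: 50.1
```

Run:
```python
from g import *
o=get_obs();print(o['ee_pos'],w2s(o['ee_pos']),o['ft_force'])
a=snap('scene','s5')
f=lambda i,u,v:cv2.resize(cv2.cvtColor(i['pixels'],cv2.COLOR_RGB2BGR)[v:v+120,u:u+150],None,fx=5,fy=5,interpolation=cv2.INTER_CUBIC)
cv2.imwrite('pics/c5.png',f(a,295,170))
```

```text
[548.36411062 344.1437456   19.98972563] [-82.72648074  -9.03153995] [ 0.53399055 -0.37169867 -0.08817517]
```

View pics/c5.png

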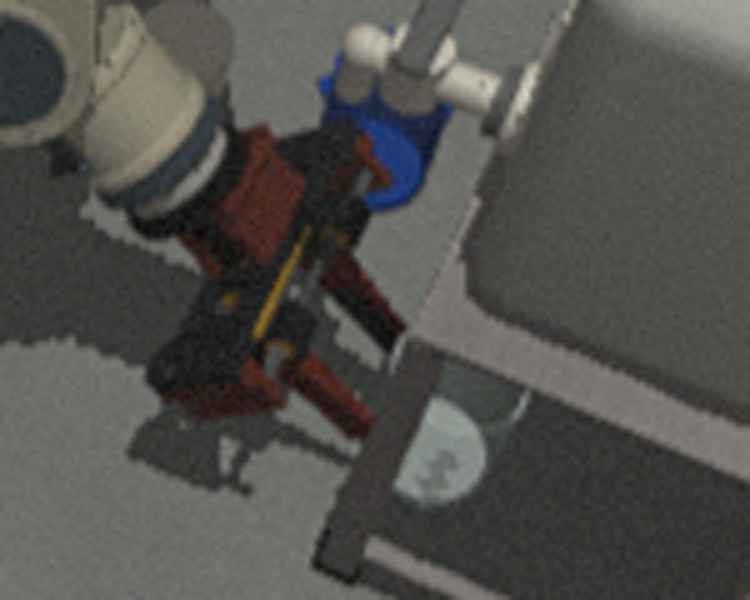

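Run:
```python
from g import *
S=np.load('/tmp/s5.npz')
for u,v in((428,450),(432,452)):
    print(w2s(at_z(S,295+u/5,170+v/5,3)).round(1))
```

```text
[-74.6 -10.3]
[-72.2 -10.4]
```

Request:
{"op": "play_rows", "data": {"plan": "5 0.39 0 0.46 0 0 0;5 0.39 0 0.46 0 0 0;5 0.39 0 0.46 0 0 0;5 0.32 0 0.38 0 0 0;5 0 0 0 0 0 0;5 -0.39 0 -0.46 0 0 0;5 -0.64 0 -0.77 0 0 0;5 -1.29 0 -1.53 0 0 0;5 -1.93 0 -2.3 0 0 0;5 -1.93 0 -2.3 0 0 0;5 -1.93 0 -2.3 0 0 0;5 -1.93 0 -2.3 0 0 0;5 -1.93 0 -2.3 0 0 0;5 3.8 0 -3.2 0 0 0;5 3.8 0 -3.2 0 0 0;5 3.8 0 -3.2 0 0 0;5 3.8 0 -3.2 0 0 0;5 3.8 0 -3.2 0 0 0;5 3.8 0 -3.2 0 0 0;5 0 0 0 0 0 0"}}

```text
t: 11.35
ee_pos: [489.5, 190.7, 321.6]
orientation: [-2.05, -1.406, -0.964]
ft_force: [-0.3, -0.3, -0.1]
width: 49.9
```

Run:
```python
from g import *
a=snap('scene','s6');b=snap('top','t6')
o=get_obs();Rc=R.from_rotvec(o['orientation']).as_matrix()
print(o['ee_pos'],w2s(o['ee_pos']),np.degrees(o['qpos']).round())
for al in(40,50):
    Rt=target(85,al); h=np.array([np.cos(np.radians(85)),np.sin(np.radians(85)),0])
    tip=np.array([601.5,-181,0])-h*85; tcp=tip+33*Rt[:,2]
    print(al,tip,tcp,steps(o['ee_pos'],Rc,[tcp[0],tcp[1],o['ee_pos'][2]],Rt),'z-axis',Rt[:,2].round(3))
f=lambda i,u,v:cv2.resize(cv2.cvtColor(i['pixels'],cv2.COLOR_RGB2BGR)[v:v+150,u:u+100],None,fx=4,fy=4,interpolation=cv2.INTER_CUBIC)
cv2.imwrite('pics/c6.png',np.hstack([f(a,340,160),f(a,150,165)]))
```

```text
[487.79598105 191.12933904 317.70743106] [-247.29010862   -8.18341642] [ -9.   4. 120.  59.  60. -22.]
40 [ 594.09176187 -265.67654934    0.        ] [ 595.94050871 -244.54527625  -25.27946662] (array([ 11.63,  -9.83, -11.48]), array([-32.53,  14.57, -27.29])) z-axis [ 0.056  0.64  -0.766]
50 [ 594.09176187 -265.67654934    0.        ] [ 596.29501256 -240.49327872  -21.21199112] (array([ 12.57,   0.1 , -10.41]), array([-27.03,  14.57, -32.21])) z-axis [ 0.067  0.763 -0.643]
```

View pics/c6.png

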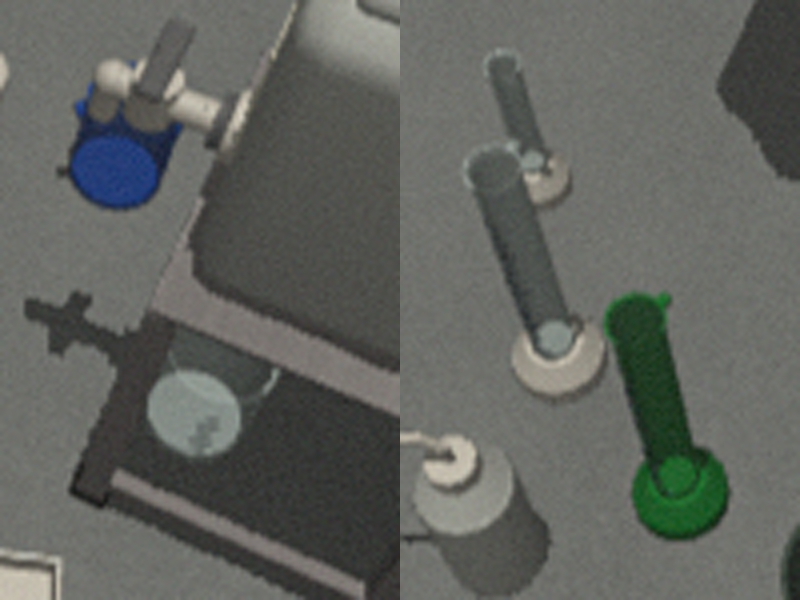

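The beaker is upright under the deck with its floor at (196,413) in the crop, and the tall cylinder hasn't moved. I'll approach its foot from the -y side with a 35° tilt.

Run:
```python
from g import *
o=get_obs();Rc=R.from_rotvec(o['orientation']).as_matrix();print(o['ee_pos'])
for al in(35,):
    Rt=target(85,al); h=np.array([np.cos(np.radians(85)),np.sin(np.radians(85)),0])
    tip=np.array([601.5,-181,0])-h*85; tcp=tip+33*Rt[:,2]
    print(al,tip,tcp,steps(o['ee_pos'],Rc,[tcp[0],tcp[1],o['ee_pos'][2]],Rt),'z-axis',Rt[:,2].round(3),'x',Rt[:,0].round(3),'y',Rt[:,1].round(3))
    print('b',w2s(at_z(np.load('/tmp/s6.npz'),389,263.25,3)))
```

```text
[487.79598105 191.12933904 317.70743106]
35 [ 594.09176187 -265.67654934    0.        ] [ 595.74144772 -246.82055378  -27.03201746] (array([ 11.13, -14.8 , -12.  ]), array([-34.97,  14.57, -24.48])) z-axis [ 0.05   0.571 -0.819] x [0.071 0.816 0.574] y [ 0.996 -0.087  0.   ]
b [-50.51799595  -8.79536262]
```

Request:
{"op": "play_rows", "data": {"plan": "5 0 0 0 3.71 -4.93 -4;5 0 0 0 3.71 -4.93 -4;5 0 0 0 3.71 -4.93 -4;5 -3.5 1.46 -2.45 0 0 0;5 -3.5 1.46 -2.45 0 0 0;5 -3.5 1.46 -2.45 0 0 0;5 -3.5 1.46 -2.45 0 0 0;5 -3.5 1.46 -2.45 0 0 0;5 -3.5 1.46 -2.45 0 0 0;5 -3.5 1.46 -2.45 0 0 0;5 -3.5 1.46 -2.45 0 0 0;5 -3.5 1.46 -2.45 0 0 0;5 -3.5 1.46 -2.45 0 0 0;5 0 0 0 0 0 0"}}

```text
t: 13.2
ee_pos: [596.2, -248.8, 313.9]
orientation: [-1.962, -1.791, -0.618]
ft_force: [-0.3, -0.2, -0.1]
width: 50.0
```

Request:
{"op": "play_rows", "data": {"plan": "5 -2.53 0 3.6 0 0 0;5 -2.53 0 3.6 0 0 0;5 -2.53 0 3.6 0 0 0;5 -2.53 0 3.6 0 0 0;5 -2.53 0 3.6 0 0 0;5 -2.53 0 3.6 0 0 0;5 -2.53 0 3.6 0 0 0;5 0 0 0 0 0 0;5 0 0 0 0 0 0"}}

```text
t: 14.32
ee_pos: [597.0, -246.1, 10.6]
orientation: [-1.96, -1.798, -0.619]
ft_force: [-0.2, -0.0, 1.0]
width: 50.2
```

Run:
```python
from g import *
a=snap('scene','s7');o=get_obs();Rc=R.from_rotvec(o['orientation']).as_matrix();p=o['ee_pos']
print(p,Rc.round(3),np.degrees(o['qpos']).round(),o['ft_force'])
Q=cloud(a);L=(Q-p)@Rc
m=(abs(L[:,0])<16)&(abs(L[:,1])<45)&(L[:,2]>-140)&(L[:,2]<0)&(Q[:,2]>14)&(Q[:,1]<-225);L=L[m];Q=Q[m]
for a_ in range(-80,-10,6):
    i=(L[:,2]>=a_)&(L[:,2]<a_+6);k=L[i]
    if len(k): print(a_,len(k),'x',k[:,0].min().round(),k[:,0].max().round(),'y-',k[k[:,1]<0][:,1].max(initial=-99).round(1),'y+',k[k[:,1]>0][:,1].min(initial=99).round(1),'z',Q[i][:,2].min().round(1))
```

```text
[ 597.62158659 -246.76816833   11.39164359] [[ 0.07   0.996  0.051]
 [ 0.816 -0.086  0.572]
 [ 0.574  0.001 -0.819]] [-38.  49.  84.  31.  71. -50.] [ 0.70826052 -0.08288954  0.39650273]
-80 30 x -10.0 14.0 y- -23.2 y+ 27.5 z 70.3
-74 27 x -11.0 15.0 y- -22.4 y+ 26.7 z 61.9
-68 32 x -11.0 13.0 y- -23.7 y+ 25.4 z 58.5
-62 20 x -9.0 13.0 y- -22.7 y+ 27.9 z 52.1
-56 27 x -11.0 13.0 y- -22.9 y+ 25.5 z 47.2
-50 25 x -13.0 14.0 y- -23.1 y+ 26.6 z 41.3
-44 23 x -10.0 15.0 y- -24.1 y+ 23.8 z 39.1
-38 22 x -14.0 12.0 y- -23.6 y+ 30.6 z 31.8
-32 2 x -7.0 9.0 y- -25.5 y+ 25.5 z 32.9
```

Request:
{"op": "play_rows", "data": {"plan": "5 -0.32 0 0.45 0 0 0;5 -0.32 0 0.45 0 0 0;5 -0.32 0 0.45 0 0 0;5 -0.32 0 0.45 0 0 0;5 0 0 0 0 0 0"}}

```text
t: 15.0
ee_pos: [596.6, -246.6, -12.9]
orientation: [-1.961, -1.797, -0.619]
ft_force: [-0.4, 0.2, 0.5]
width: 50.0
```

Request:
{"op": "play_rows", "data": {"plan": "5 -0.11 0 0.16 0 0 0;5 -0.11 0 0.16 0 0 0;5 -0.11 0 0.16 0 0 0;5 0 0 0 0 0 0"}}

```text
t: 15.5
ee_pos: [596.9, -246.7, -18.2]
orientation: [-1.961, -1.798, -0.619]
ft_force: [-0.3, 0.1, -0.3]
width: 50.1
```

Run:
```python
from g import *
a=snap('scene','s8');o=get_obs();Rc=R.from_rotvec(o['orientation']).as_matrix();p=o['ee_pos']
print(p,p-32*Rc[:,2],o['ft_force'])
f=lambda i,u,v:cv2.resize(cv2.cvtColor(i['pixels'],cv2.COLOR_RGB2BGR)[v:v+100,u:u+130],None,fx=6,fy=6,interpolation=cv2.INTER_CUBIC)
cv2.imwrite('pics/c8.png',f(a,130,180))
```

```text
[ 597.00146204 -246.74449218  -18.09609663] [ 595.41555854 -265.05206901    8.10156626] [ 0.85421737 -0.08153196  0.2619173 ]
```

View pics/c8.png

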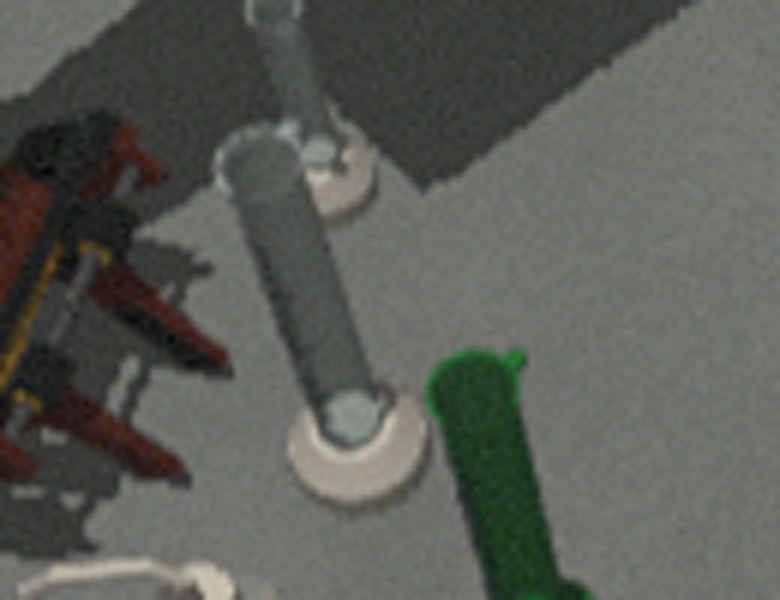

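Crop: the tips at (230,372) and (185,478) sit low and straddle the foot centred near (358,447). There is no bench contact force. I'll start the push gently.

Request:
{"op": "play_rows", "data": {"plan": "5 0.49 0 0.345 0 0 0;5 0.49 0 0.345 0 0 0;5 0.49 0 0.345 0 0 0;5 0.49 0 0.345 0 0 0;5 0.49 0 0.345 0 0 0;5 0.49 0 0.345 0 0 0;5 0.49 0 0.345 0 0 0;5 0.33 0 0.23 0 0 0;5 0.33 0 0.23 0 0 0;5 0.33 0 0.23 0 0 0;5 0.33 0 0.23 0 0 0;5 0.33 0 0.23 0 0 0;5 0.33 0 0.23 0 0 0;5 0.47 -0.176 0.329 0 0 0;5 0.47 -0.176 0.329 0 0 0;5 0.47 -0.176 0.329 0 0 0;5 0 0 0 0 0 0"}}

```text
t: 17.68
ee_pos: [598.7, -162.6, -18.0]
orientation: [-1.96, -1.798, -0.619]
ft_force: [-0.5, 0.5, 0.3]
width: 49.9
```

```bash
cat > foot.py <<'E'
from g import *
def look(tag,c):
    o=get_obs();Rc=R.from_rotvec(o['orientation']).as_matrix();p=o['ee_pos'];tip=p-32*Rc[:,2]
    print('t',o['t'],'tcp',p.round(1),'tip',tip.round(1),'F',o['ft_force'].round(1))
    for n in('scene','top'):
        im=snap(n,tag+n[0]);report(n,im,c)
def report(n,im,c):
        v,u=np.mgrid[0:420,0:560];z=im['range_z'];P=np.stack([(u-im['cx'])/im['fx'],(v-im['cy'])/im['fy'],np.ones(u.shape)],-1)*z[...,None]@rot(im).T+np.array(im['eye']).ravel()
        px=im['pixels'].astype(int); col=px.min(-1)>118
        m=(np.hypot(P[...,0]-c[0],P[...,1]-c[1])<60)&(P[...,2]>6)&(P[...,2]<37)&col&(np.ptp(px,axis=-1)<45)
        F=P[m]; 
        if len(F)<8: print(n,'few',len(F));return
        (x,y),r=cv2.minEnclosingCircle(F[:,:2].astype(np.float32)); print(n,'foot',round(x,1),round(y,1),'r',round(r,1),len(F),'mean',F.mean(0).round(1))
        m=(np.hypot(P[...,0]-c[0],P[...,1]-c[1])<45)&(P[...,2]>225)&(P[...,2]<250)
        if m.sum()>3: print('   top pts',P[m].mean(0).round(1),m.sum())
E
python3 - <<'E'
from foot import *
report('scene',np.load('/tmp/s8.npz'),[602,-181]);report('top',np.load('/tmp/top1.npz'),[602,-181])
look('p1',[600,-155])
E
```

```text
scene foot 603.4 -182.4 r 31.5 214 mean [ 614.4 -177.3   26.9]
   top pts [ 600.9 -182.5  237.6] 162
top foot 602.7 -180.0 r 28.8 46 mean [ 605.  -168.4   27.8]
   top pts [ 601.6 -180.7  239.1] 74
t 17.675 tcp [ 598.7 -162.6  -18. ] tip [ 597.1 -180.9    8.2] F [-0.5  0.5  0.3]
scene foot 610.8 -159.6 r 29.3 143 mean [ 618.3 -158.    27.3]
   top pts [ 599.  -153.8  237.5] 166
top foot 599.2 -153.0 r 28.4 41 mean [ 600.5 -144.7   28.7]
   top pts [ 599.2 -152.7  240.3] 70
```

The tube-top points track the cylinder well: it moved from (601,-182) to (599,-153) and stands upright. I'll continue.

Request:
{"op": "play_rows", "data": {"plan": "5 0.313 -0.12 0.219 0 0 0;5 0.47 -0.18 0.329 0 0 0;5 0.625 -0.24 0.438 0 0 0;5 0.625 -0.24 0.438 0 0 0;5 0.625 -0.24 0.438 0 0 0;5 0.625 -0.24 0.438 0 0 0;5 0.625 -0.24 0.438 0 0 0;5 0.625 -0.24 0.438 0 0 0;5 0.625 -0.24 0.438 0 0 0;5 0.625 -0.24 0.438 0 0 0;5 0.625 -0.24 0.438 0 0 0;5 0.625 -0.24 0.438 0 0 0;5 0.625 -0.24 0.438 0 0 0;5 0.625 -0.24 0.438 0 0 0;5 0.625 -0.24 0.438 0 0 0;5 0.625 -0.24 0.438 0 0 0;5 0.625 -0.24 0.438 0 0 0;5 0.47 -0.18 0.329 0 0 0;5 0.313 -0.12 0.219 0 0 0;5 0 0 0 0 0 0"}}

```text
t: 20.27
ee_pos: [568.5, -26.2, -17.9]
orientation: [-1.96, -1.798, -0.619]
ft_force: [-0.4, 0.3, -0.4]
width: 49.9
```

```bash
python3 -c "
from foot import *
look('p2',[568,-15])"
```

```text
t 20.275 tcp [568.5 -26.2 -17.9] tip [566.9 -44.5   8.3] F [-0.4  0.3 -0.4]
scene foot 570.9 -18.2 r 31.0 207 mean [583.1 -16.   27.2]
   top pts [568.5 -17.8 237.6] 156
top foot 570.2 3.8 r 13.6 18 mean [571.    5.8  28.9]
   top pts [568.9 -15.3 239.4] 67
```

Request:
{"op": "play_rows", "data": {"plan": "5 0.313 -0.12 0.219 0 0 0;5 0.47 -0.18 0.329 0 0 0;5 0.625 -0.24 0.438 0 0 0;5 0.625 -0.24 0.438 0 0 0;5 0.625 -0.24 0.438 0 0 0;5 0.625 -0.24 0.438 0 0 0;5 0.625 -0.24 0.438 0 0 0;5 0.625 -0.24 0.438 0 0 0;5 0.625 -0.24 0.438 0 0 0;5 0.625 -0.24 0.438 0 0 0;5 0.625 -0.24 0.438 0 0 0;5 0.625 -0.24 0.438 0 0 0;5 0.625 -0.24 0.438 0 0 0;5 0.625 -0.24 0.438 0 0 0;5 0.625 -0.24 0.438 0 0 0;5 0.625 -0.24 0.438 0 0 0;5 0.625 -0.24 0.438 0 0 0;5 0.47 -0.18 0.329 0 0 0;5 0.313 -0.12 0.219 0 0 0;5 0 0 0 0 0 0"}}

```text
t: 22.88
ee_pos: [538.2, 110.5, -17.9]
orientation: [-1.96, -1.798, -0.619]
ft_force: [-0.0, -0.8, 0.2]
width: 50.0
```

```bash
python3 -c "
from foot import *
look('p3',[539,120])"
```

```text
t 22.875 tcp [538.2 110.5 -17.9] tip [536.6  92.2   8.3] F [-0.  -0.8  0.2]
scene foot 542.1 118.6 r 30.7 214 mean [552.3 118.4  27.1]
   top pts [538.9 119.1 237.3] 154
top few 0
```

Request:
{"op": "play_rows", "data": {"plan": "5 0.313 -0.12 0.219 0 0 0;5 0.47 -0.18 0.329 0 0 0;5 0.625 -0.24 0.438 0 0 0;5 0.625 -0.24 0.438 0 0 0;5 0.625 -0.24 0.438 0 0 0;5 0.625 -0.24 0.438 0 0 0;5 0.625 -0.24 0.438 0 0 0;5 0.625 -0.24 0.438 0 0 0;5 0.625 -0.24 0.438 0 0 0;5 0.625 -0.24 0.438 0 0 0;5 0.625 -0.24 0.438 0 0 0;5 0.625 -0.24 0.438 0 0 0;5 0.625 -0.24 0.438 0 0 0;5 0.625 -0.24 0.438 0 0 0;5 0.625 -0.24 0.438 0 0 0;5 0.625 -0.24 0.438 0 0 0;5 0.47 -0.18 0.329 0 0 0;5 0.313 -0.12 0.219 0 0 0;5 0 0 0 0 0 0"}}

```text
t: 25.35
ee_pos: [509.7, 239.4, -17.8]
orientation: [-1.961, -1.798, -0.619]
ft_force: [0.8, -0.6, -0.3]
width: 49.9
```

Run:
```python
from foot import *
look('p4',[509,248])
a=np.load('/tmp/p4s.npz');b=np.load('/tmp/p4t.npz')
f=lambda i,u,v:cv2.resize(cv2.cvtColor(i['pixels'],cv2.COLOR_RGB2BGR)[v:v+110,u:u+75],None,fx=5,fy=5,interpolation=cv2.INTER_CUBIC)
cv2.imwrite('pics/c9.png',np.hstack([f(a,325,160),f(b,170,160)]))
```

```text
t 25.35 tcp [509.7 239.4 -17.8] tip [508.1 221.1   8.4] F [ 0.8 -0.6 -0.3]
scene foot 515.4 246.0 r 30.0 192 mean [525.6 242.9  27.3]
   top pts [510.2 247.7 237.1] 149
top few 0
```

View pics/c9.png

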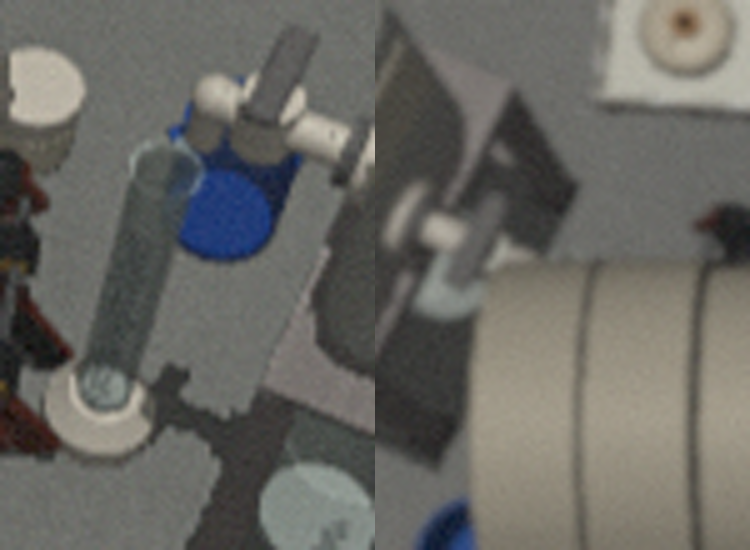

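The mouth ring is at about (167,168) in the crop, and the spout outlet is at about (205,141). The outlet agrees with my projected spout at (365,188) in the full image. Now I'll work out the remaining offset.

Run:
```python
from foot import *
S=np.load('/tmp/p4s.npz')
m=at_z(S,325+167/5,160+168/5,245); 
for uv in((205,141),):
    s=at_z(S,325+uv[0]/5,160+uv[1]/5,264); print('mouth',m.round(1),'spout',s.round(1),'diff',(s-m).round(1))
print('tap in S: tip percentile')
for tag in('p4s','s6'):
    P=cloud(np.load('/tmp/%s.npz'%tag)); s=w2s(P); k=(s[:,0]<-160)&(s[:,0]>-200)&(abs(s[:,1])<30)&(P[:,2]>262)&(P[:,2]<335)
    for a in range(262,335,12):
        q=k&(P[:,2]>a)&(P[:,2]<a+12); 
        if q.sum()>4: print(tag,a,q.sum(),s[q].min(0).round(1),s[q].max(0).round(1))
```

```text
mouth [510.8 248.9 245. ] spout [507.1 263.6 264. ] diff [-3.7 14.6 19. ]
tap in S: tip percentile
p4s 262 23 [-183.4   -8.9] [-166.8   -1.1]
p4s 274 25 [-183.2   -9.8] [-160.7   -0.7]
p4s 286 25 [-183.8  -11.3] [-160.4   -6.5]
p4s 298 67 [-185.6  -11.6] [-160.2   10.5]
p4s 310 11 [-164.9   -7.8] [-160.1    4.7]
s6 262 23 [-183.6   -9.2] [-167.1    1.7]
s6 274 25 [-183.1  -10.2] [-160.    -0.6]
s6 286 30 [-185.8  -11.3] [-162.   -2.]
s6 298 62 [-184.3   -9.5] [-160.7    7.3]
s6 310 10 [-165.   -11.2] [-160.9    7.2]
```

Request:
{"op": "play_rows", "data": {"plan": "5 0.273 -0.13 0.191 0 0 0;5 0.273 -0.13 0.191 0 0 0;5 0.273 -0.13 0.191 0 0 0;5 0.273 -0.13 0.191 0 0 0;5 0 0 0 0 0 0;5 0 0 0 0 0 0"}}

```text
t: 26.2
ee_pos: [505.7, 252.9, -17.8]
orientation: [-1.961, -1.798, -0.619]
ft_force: [-0.3, 0.5, 0.7]
width: 49.7
```

```bash
python3 -c "
from foot import *
look('p5',[506,261])"
```

```text
t 26.2 tcp [505.7 252.9 -17.8] tip [504.1 234.6   8.4] F [-0.3  0.5  0.7]
scene foot 509.8 260.1 r 30.3 164 mean [522.5 253.3  26.8]
   top pts [508.  260.8 236.2] 132
top few 0
```

Request:
{"op": "play_rows", "data": {"plan": "5 -0.33 0 -0.23 0 0 0;5 -0.49 0 -0.345 0 0 0;5 -0.82 0 -0.57 0 0 0;5 -1.64 0 -1.15 0 0 0;5 -2.46 0 -1.72 0 0 0;5 -2.46 0 -1.72 0 0 0;5 -2.46 0 -1.72 0 0 0;5 -2.46 0 -1.72 0 0 0;5 -2.46 0 -1.72 0 0 0;5 -2.46 0 -1.72 0 0 0;5 -2.46 0 -1.72 0 0 0;5 1.7 0 -2.5 0 0 0;5 1.7 0 -2.5 0 0 0;5 1.7 0 -2.5 0 0 0;5 -2.46 0 -1.72 0 0 0;5 -2.46 0 -1.72 0 0 0;5 -2.46 0 -1.72 0 0 0;5 -2.46 0 -1.72 0 0 0;5 0 0 0 0 0 0;5 0 0 0 0 0 0"}}

```text
t: 28.8
ee_pos: [473.1, -116.9, 72.3]
orientation: [-1.961, -1.797, -0.619]
ft_force: [-0.4, -0.2, -0.1]
width: 50.3
```

Run:
```python
from foot import *
look('p6',[506,261])
a=np.load('/tmp/p6s.npz');b=np.load('/tmp/p6t.npz')
f=lambda i,u,v:cv2.resize(cv2.cvtColor(i['pixels'],cv2.COLOR_RGB2BGR)[v:v+110,u:u+75],None,fx=5,fy=5,interpolation=cv2.INTER_CUBIC)
cv2.imwrite('pics/c10.png',np.hstack([f(a,335,160),f(b,170,160)]))
```

```text
t 28.8 tcp [ 473.1 -116.9   72.3] tip [ 471.5 -135.2   98.4] F [-0.4 -0.2 -0.1]
scene foot 509.7 259.6 r 31.0 172 mean [522.3 253.9  26.7]
   top pts [507.9 260.9 236.2] 129
top foot 511.9 248.6 r 23.9 50 mean [513.7 243.9  27.1]
   top pts [500.7 262.3 240.3] 47
```

View pics/c10.png

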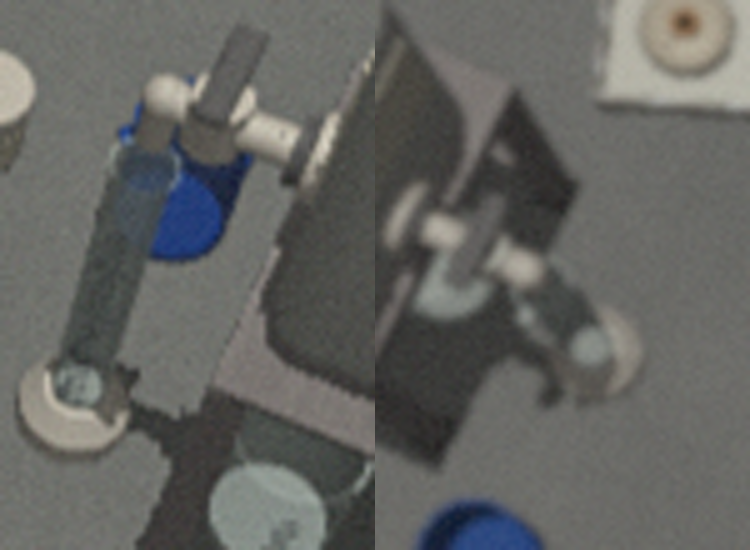

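Run:
```python
from g import *
S=np.load('/tmp/p6s.npz')
for v in(160,164,168): print(at_z(S,335+147.5/5,160+v/5,245).round(1))
u=np.array(proj(S,[506.4,261.5,245]));print('expected mouth crop',(u-[335,160])*5)
# foot centres by difference to start in same camera
print('spout S',s2w(-174.9,-.5))
```

```text
[504.3 263.5 245. ]
[506.7 263.4 245. ]
[509.1 263.4 245. ]
expected mouth crop [143.40908801 163.14733104]
spout S [506.9332054  261.36557868]
```

The left crop shows the mouth ring at about (147,164), where a centred mouth should appear at (143,163). The cylinder is upright, the beaker is under the deck, and the lever still lies across the tap. I'm handing in.

```bash
python3 -c "
from workcell import *
print(close_job())"
```

```text
the job is handed in; nothing more can be done
None
```

I pushed the drip beaker back under the stand, then slid the tall cylinder by its foot until its mouth was under the spout, and handed the job in at about 29 s. No verdict is reported, so what follows is from my own last checks.

- **Beaker:** it stands upright under the deck at about x = -50 mm, y = -9 mm in the stand's frame, so about 55 mm behind the deck's front edge.
- **Cylinder:** it stands upright with its mouth about 2–3 mm from the spout centre, by the scene camera and by the fingertip position. The limit is 12 mm.
- **Gripper and tap:** the gripper was well clear and touching nothing, and the tap lever still lies across the tap (shut). Wrist force readings never went above about 2 N.

**Disagreements:**
- **TCP:** the real fingertips end about 32 mm short of the reported TCP. Images and contact with the beaker both showed it, so I corrected for it.
- **Cameras:** the two cameras differed by about 5–6 mm on the foot and the tap lever, so I averaged them.
- **Top view at the end:** its last cylinder readings were 6 mm off at the top and 14 mm off at the foot. The tap and tube partly hide the cylinder there, so I did not use them.

I did not measure the bystanders again at the end; nothing came near them along the way.

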